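# Pull the suspect fuse carrier from the tester

### The job

The tester's fuse is suspect: take the orange-handled fuse carrier out of its bayonet holder - press it down against its spring until it bottoms, twist it anticlockwise off its catch, and lift it out. Then lower it gently into the empty red well block so that it stands upright and fully home, and let go. Do not press, twist or set down hard, and leave everything else as it stands.

Things in the scene. Friction and masses are not known exactly. Their poses are not given: they have to be found in the camera images.
- tester: White control box, fixed, 120 mm (x) by 220 mm (y), 55 mm high. Origin on the bench straight below the fuse holder's axis; the box reaches -60 to +60 mm in x, -60 to +160 mm in y. Red marks on its top along its x axis show the locked direction of the carrier's bar, green marks 70 degrees anticlockwise (from above) the open one. Over 35 N between carrier and tester breaks the ceramic.
- holder (a point): Centre of the holder's top, 63 mm above the tester's origin: a black collar 66 mm across, 8 mm high, with a 37 mm bore and two lug slots. In it a spring pushes the carrier up with about 6 N plus 0.3 N per mm of pressing. Catch teeth block turning until pressed 2.5 to 14.5 mm down: hidden, different each time.
- holder_stop (a point): Axis point at the depth of the holder's floor (33 mm above the tester's origin at its shallowest). A hard stop ends the pressing always 1.8 mm below where the teeth are cleared (4.3 to 16.3 mm down in all): there the force rises sharply above the spring's 7 to 11 N. Held down there, the carrier turns 70 degrees anticlockwise to the slots (63 to 74 will do; firm stop at about 74).
- carrier: Fuse carrier in the holder, loose, about 120 g. Origin: centre of the underside of its black flange (62 mm across, 6 mm thick); z up. On the flange an orange grip bar 44 mm long (along x), 14 mm thick (y), its top at z = 38 mm. Locked, its x lies along the tester's x (within 3 degrees) and its origin 81 mm above the tester's. Turned open, the spring lifts it 3 mm; pulled up 30 mm it is clear.
- carrier_grip (a point): Point on the carrier's axis to grip the bar: 28 mm above the carrier's origin, 10 mm below the bar's top; axes as the carrier's.
- carrier_end (a point): Centre of the lower end of the carrier's round white stem, 44 mm below its origin. The stem is 34 mm across; two steel lugs on it along x (46 mm across both, 6 mm wide, from 26 to 34 mm below the origin).
- pot_red: Red well block, fixed, empty, 84 x 84 x 60 mm, origin at the centre of its underside; a round well 52 mm across and 52 mm deep opens in its top. The carrier fits stem down at any yaw; home, its flange lies on the block's top, its origin 60 mm above the block's. Lower it gently: over 60 N on the block, or letting go over 20 mm above home, is too rough.
- pot_blue: Blue well block, fixed, the same as the red one, with the spare carrier in it; leave it.
- spare: Spare fuse carrier with a green grip bar, shaped like the other, standing in the blue block. Origin at the centre of its flange's underside. Bystander.
- screwdriver: Screwdriver with a red handle, 200 mm long, lying along its x, 26 mm thick. Bystander.
- weight_big: Brass weight with a knob, 56 mm across, 76 mm high, origin at its underside. Bystander.
- weight_small: Brass weight with a knob, 38 mm across, 50 mm high, origin at its underside. Bystander.
- tape_roll: Yellow roll lying flat, 90 mm across, 24 mm high, origin at its underside. Bystander.
- oil_bottle: Grey bottle with a red cap, 52 mm across, 130 mm high, origin at its underside. Bystander.
- test_block: Steel hardness test block, 60 x 60 x 16 mm, origin at its underside. Bystander.
There are look-alikes about, which are no part of the job. What is shaped like the carrier but turquoise is not meant. Several things look just like the pot_red: the one meant starts farthest to the robot's right.

How it is judged:
By the outcome, as a careful person would: the job done as asked, in the order asked, and still so for the second after the job is handed in, with the robot touching nothing.
It also fails if it takes over 67 s, if anything falls off the work surface, if the arm or the gripper's body presses on something with over 40 N, if the wrist force passes 120 N, or if a joint passes its speed limit or range.

### The arm

A 7-joint arm with a two-finger parallel gripper is mounted at the origin on the work surface. World frame = base frame: x ahead of the robot, y to its left, z up, the work surface at z = 0. Lengths are in m, angles in rad, forces in N, time in s.
With the tool pointing down it reaches from about 0.4 to 0.875 m from the base axis. Payload 6.5 kg.
Tool frame: the origin (TCP) lies at the very end of the fingers, on their centre line; the grasp point (between the pads) lies 19 mm behind it (r.hold_point_z is the distance from the TCP to the grasp point, in m); z points along the fingers, y is the line along which they close (so a half turn about z gives the same grasp; the last joint's range is limited). The gripper opens to 85 mm and grips with 20 to 120 N. Pads are 22 mm wide; open, the fingers measure 114 mm over their backs; the gripper's body (76 mm by 85 mm) begins 54 mm behind the grasp point. The pads swing forward as they close: fully open they stand 13 mm farther back than shut.
Start: joints at [1.052, 0.536, -0.004, 1.538, 0.003, 1.067, -0.071], TCP at [0.284, -0.584, 0.231] pointing down, gripper open.
Joint ranges: [-2.7, 2.7], [-0.37, 2.16], [-1.27, 1.26], [0.24, 2.4], [-1.31, 4.45], [0.19, 1.91], [-2.76, 2.76]. Speed limits (rad/s): [2.39, 2.39, 3.14, 3.14, 3.14, 3.14, 3.14].

### API

Orientations are given as a unit quaternion [x, y, z, w].
In Python, from plant import monitor, read_camera, get_calibration, job, r gives the robot as it stands.
- The arm moves only by the tool send_rows, never from a script. Its argument "deltas" is a list of rows, each a list of 5 numbers: the shift along the tool's x, y, z in cm, then the turn about the tool's z in rad, then the finger opening in cm, from 0 to 8.54. In form: [[dx, dy, dz, yaw, grip], ...]. A call has 1 to 5 rows; each row shifts and turns the commanded pose from where the row before left it, along the tool's axes as they then stand; what a row does not reach is not made up. A row lasts 1/10 s, in which the tool goes at most 50 mm and 8.59 degrees, less where a joint would pass 70% of its speed; a pose out of reach is approached as far as the arm can. A call is refused whole if a number of a shift passes 5 or a number of a turn 0.15, either way. A call with a gripper value outside its range is refused whole. The fingers move at their own pace and stop on an object; "force" is the grip in N (left out, the last holds). Time passes only in rows, so rows that do not move let the fingers close. It gives the time, the measured TCP pose, the force, the opening and the grip force at its end, in the units of the state.
- monitor.get_state(): the state, without advancing time (a new reading comes with each control period).
- read_camera(name): name is "side" or "top"; returns the picture (384x512x3 uint8, blue, green, red); there is no depth.
- get_calibration(name): a dict with "fx", "fy", "cx", "cy" (pixels), "rvec" (rotation vector, rad) and "tvec" (3), from world to camera coordinates, as OpenCV has them. Camera axes: x right, y down, z forward; pixel columns grow to the right and rows downward; lengths in m; the calibration is good to about 2 mm. A picture is of the moment at which its call begins. get_calibration takes no time and is no camera call.
- job.sign_off(): hands the job in; it is judged then, once.
The state is a dict: "clock": time; "joint_pos": joint angles; "qd": joint speeds; "joint_torque": joint torques, N m; "tool_pos": TCP position; "tcp_rot": TCP orientation; "force": force on the tool from outside, world axes, zero at the start; "moment": the same for the moment, N m; "opening": finger opening in m; "grip_force": force on a finger pad.
Only numpy, scipy, OpenCV 4.12 (cv2) and the standard library are available. Lean on these libraries where they do the work, as an engineer would, in place of code of your own. Each camera call takes 0.05 s, during which the arm holds its last target. There are 200 camera calls.

## Working session

There is one attempt and no reset: what is moved stays moved. The work goes in short steps, Python scripts to look and compute and a tool call to move; the robot and the scene stay as the last step left them, time stands still between calls to the robot, and variables do not carry over. Pictures are saved under pics/ and viewed, at most 10 in all, crops included, and the job is handed in when it is done.

Besides the shell and the picture viewer there is one more tool, called after "Request:" by a JSON object that holds its "method" and its "body". send_rows: Moves the arm, as the interface text tells. Its arguments: {"type":"object","properties":{"deltas":{"type":"array"},"force":{"type":"number"}},"required":["deltas"]}

```bash
mkdir -p pics; ls; python3 - <<'E'
from plant import *
import cv2
for n in("side","top"):
    cv2.imwrite(f"pics/{n}0.png",read_camera(n)); c=get_calibration(n); print(n,{k:(v.tolist() if hasattr(v,'tolist') else v) for k,v in c.items()})
print(monitor.get_state(), r.hold_point_z)
E
```

```text
pics
side {'fx': 481.28744499319924, 'fy': 481.28744499319924, 'cx': 252.79853516305255, 'cy': 187.71223595978043, 'rvec': [2.401042922081111, -0.18526946023844235, 0.05136811148635468], 'tvec': [-0.5857302608047877, 0.1218641309514104, 1.5524487139291547]}
top {'fx': 372.1096471251797, 'fy': 372.1096471251797, 'cx': 249.36748012921, 'cy': 191.9358560175467, 'rvec': [2.131007373235115, -2.158263050386509, 0.16286969536876286], 'tvec': [-0.02466469471049494, 0.6058313287788827, 0.9697375618423477]}
{'clock': 0.1, 'joint_pos': array([ 1.05179597,  0.53709655, -0.00443946,  1.53872497,  0.0026323 ,
        1.06728451, -0.0711992 ]), 'qd': array([ 2.17594678e-03, -2.87500222e-03, -8.81524222e-04, -1.55222135e-03,
        9.64205590e-05, -3.97014517e-04, -1.83342884e-03]), 'joint_torque': array([ 2.94753030e-03, -5.84563315e+01,  1.05224211e+00, -2.59779382e+01,
        1.27017152e-02,  4.51647327e-03, -1.35152877e-05]), 'tool_pos': array([ 0.28411128, -0.58402205,  0.23051595]), 'tcp_rot': array([ 9.74470527e-01,  2.24514196e-01, -2.36498491e-04, -7.15930678e-04]), 'force': array([ 0.04957119,  0.45895916, -0.11102671]), 'moment': array([ 0.01389288, -0.0092399 ,  0.03006838]), 'grip_force': 0.0, 'opening': 0.08577926146415125} 0.0187
```

View pics/side0.png

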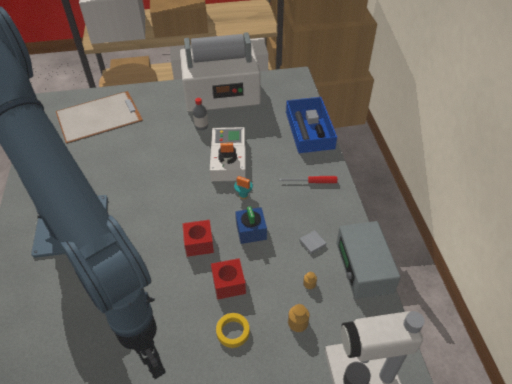

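View pics/top0.png

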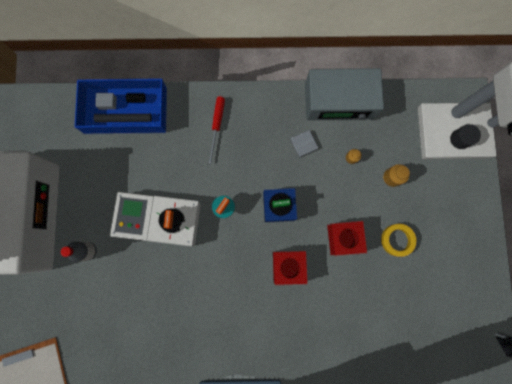

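The side view shows the tester at about (228,150), with the orange carrier in it. The turquoise look-alike is at (244,186), the blue block at (251,225), and the red blocks at (198,238) and (229,278).

In the top view the tester is at (155,218) with its carrier at (171,220), and the look-alike is at (223,207). The red blocks are at (290,267) and (347,238). Top-image right is -y, the robot's right, so (347,238) should be the red block meant. I'll confirm that with world positions and a crop.

```bash
cat > h.py <<'E'
import numpy as np, cv2
from plant import *
def cam(n):
    c=get_calibration(n); R=cv2.Rodrigues(np.array(c["rvec"],float))[0]; t=np.array(c["tvec"],float)
    K=np.array([[c["fx"],0,c["cx"]],[0,c["fy"],c["cy"]],[0,0,1]]); return K,R,t
def ray(n,p):
    K,R,t=cam(n); return -R.T@t, R.T@np.linalg.inv(K)@np.array([p[0],p[1],1.])
def plane(n,p,z):
    o,d=ray(n,p); return o+d*(z-o[2])/d[2]
def proj(n,P):
    K,R,t=cam(n); q=K@(R@np.array(P,float)+t); return q[:2]/q[2]
def tri(ps):
    A=np.zeros((3,3));b=np.zeros(3)
    for n,p in ps.items():
        o,d=ray(n,p);d/=np.linalg.norm(d);M=np.eye(3)-np.outer(d,d);A+=M;b+=M@o
    return np.linalg.solve(A,b)
def blobs(im,lo,hi,box,amin=15):
    x0,y0,x1,y1=box; hsv=cv2.cvtColor(im,cv2.COLOR_BGR2HSV)[y0:y1,x0:x1]
    m=cv2.inRange(hsv,np.array(lo),np.array(hi))
    cs,_=cv2.findContours(m,cv2.RETR_EXTERNAL,cv2.CHAIN_APPROX_NONE)
    return [c+np.array([x0,y0]) for c in cs if cv2.contourArea(c)>=amin]
E
python3 - <<'E'
from h import *
T=cv2.imread("pics/top0.png");S=cv2.imread("pics/side0.png")
for n,im,box in(("top",T,(100,180,380,300)),("side",S,(170,120,270,310))):
    for nm,lo,hi,z in(("orange",(5,130,80),(18,255,255),.119),("red",(0,150,60),(4,255,255),.06),("red2",(174,150,60),(180,255,255),.06)):
        for c in blobs(im,lo,hi,box):
            r_=cv2.minAreaRect(c); p=r_[0]; b=cv2.boxPoints(r_)
            e=b[1]-b[0],b[2]-b[1]; l=max(e,key=np.linalg.norm)/2
            A=plane(n,np.array(p)+l,z);B=plane(n,np.array(p)-l,z)
            print(n,nm,np.round(p,1),np.round(r_[1],1),cv2.contourArea(c),plane(n,p,z).round(4),"len",np.linalg.norm(A-B).round(3),"yaw",np.degrees(np.arctan2(*(A-B)[1::-1])).round(1))
# tester white
for c in blobs(T,(0,0,150),(180,60,255),(100,180,210,260),200):
    print("white",cv2.contourArea(c),cv2.minAreaRect(c)); 
    for q in cv2.boxPoints(cv2.minAreaRect(c)): print(plane("top",q,.055).round(4))
a=cv2.resize(T[180:280,95:245],None,fx=4,fy=4,interpolation=2); b=cv2.resize(T[190:290,260:385],None,fx=4,fy=4,interpolation=2)
cv2.imwrite("pics/c1.png",a)
cv2.imwrite("pics/c2.png",b)
E
```

```text
top orange [167.5 219. ] [18.  7.] 102.5 [0.5285 0.1734 0.119 ] len 0.045 yaw -178.9
top orange [222.5 205.3] [ 5.5 16.6] 76.5 [0.5612 0.0359 0.119 ] len 0.042 yaw -33.8
top red [289.7 267.4] [32.4 33. ] 1002.5 [ 0.4028 -0.1349  0.06  ] len 0.086 yaw -88.5
top red [346.8 238. ] [32.  36.1] 1062.5 [ 0.477 -0.288  0.06 ] len 0.096 yaw -84.5
side orange [242.6 181.6] [13.6  8.2] 87.0 [ 0.5608 -0.0075  0.119 ] len 0.045 yaw -33.4
side orange [227.  147.5] [ 9. 12.] 89.5 [0.5298 0.1552 0.119 ] len 0.04 yaw -9.4
side red [228.5 278.1] [35.7 29.8] 957.5 [ 0.478  -0.3107  0.06  ] len 0.115 yaw -87.4
side red [197.5 237.7] [32.5 27.4] 804.5 [ 0.4025 -0.158   0.06  ] len 0.121 yaw -87.9
white 2495.0 ((153.4027099609375, 218.42759704589844), (81.40416717529297, 44.13153076171875), 6.911227226257324)
[0.4919 0.3381 0.055 ]
[0.6094 0.3288 0.055 ]
[0.58   0.1104 0.055 ]
[0.4635 0.1234 0.055 ]
```

View pics/c1.png

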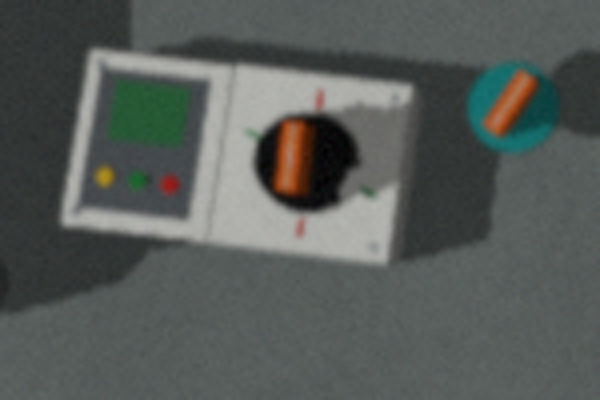

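View pics/c2.png

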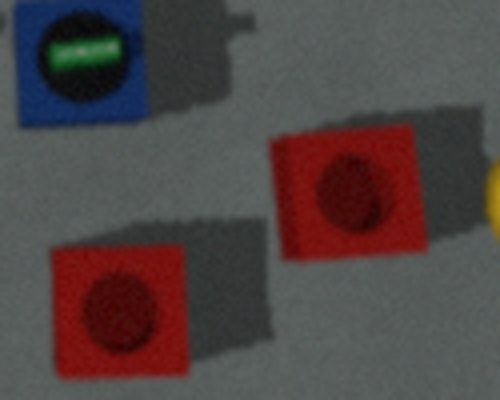

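The crops confirm the choices:
- **Carrier meant:** the orange bar on a black flange in the tester, bar at (167,219). Its red marks are at about (175,204) and (170,237), and its green marks at (158,213) and (187,228).
- **Look-alike:** the turquoise piece at (223,207), which I leave alone.
- **Red blocks:** A at (290,267), y≈-0.135, and B at (347,238), y≈-0.288. B is the one meant because it is farthest to the robot's right. Its well is empty, centred near (348,239).

```bash
python3 - <<'E'
from h import *
T=cv2.imread("pics/top0.png");S=cv2.imread("pics/side0.png")
print("cams",ray("top",(0,0))[0].round(3),ray("side",(0,0))[0].round(3))
def pr(s,n,p,z): q=plane(n,p,z); print(s,np.round(p,1),q.round(4)); return q
# tester marks (crop->full: /4 + offset)
f=lambda u,v:(95+(u+.5)/4-.5,180+(v+.5)/4-.5)
a,b,c,d=[pr(s,"top",f(*q),.055) for s,q in(("r1",(320,97)),("r2",(301,227)),("g1",(252,133)),("g2",(367,191)))]
print("mid",(a+b)/2,(c+d)/2,"yaw red",np.degrees(np.arctan2(*(a-b)[1::-1])),"green",np.degrees(np.arctan2(*(c-d)[1::-1])))
# black flange+collar ellipse, bar top
hs=cv2.cvtColor(T,cv2.COLOR_BGR2HSV)
# bright orange top-face centre
for lo in (130,160,190,210):
  for c in blobs(T,(5,130,lo),(20,255,255),(155,205,185,235),8): print(lo,cv2.contourArea(c),pr("bar","top",cv2.minAreaRect(c)[0],.119),cv2.minAreaRect(c)[1:])
# wells: dark red
for n,im,box in(("top",T,(326,218,370,258)),("side",S,(208,258,248,300))):
  v=cv2.cvtColor(im,cv2.COLOR_BGR2HSV)
  for th in (110,125,140):
    for c in blobs(im,(0,60,0),(180,255,th),box,60):
      if len(c)>5: e=cv2.fitEllipse(c); pr(f"{n} well {th} {np.round(e[1],1)} {cv2.contourArea(c)}",n,e[0],.06)
print(hs[225:252:3,330:366:3,2])
E
```

```text
cams [ 0.454 -0.029  1.049] [ 0.456 -1.028  1.226]
r1 [174.6 203.9] [0.5741 0.169  0.055 ]
r2 [169.9 236.4] [0.4874 0.1801 0.055 ]
g1 [157.6 212.9] [0.5504 0.2141 0.055 ]
g2 [186.4 227.4] [0.5107 0.1366 0.055 ]
mid [0.53077252 0.17455478 0.055     ] [0.53055566 0.17536912 0.055     ] yaw red -7.30865114120495 green 62.859751789327994
bar [167.  218.9] [0.5289 0.1748 0.119 ]
130 60.5 [0.52885548 0.17475055 0.119     ] ((4.748555660247803, 16.343868255615234), 6.340191841125488)
bar [166.9 218.6] [0.5296 0.175  0.119 ]
160 39.5 [0.52957505 0.17496312 0.119     ] ((3.644240379333496, 15.129120826721191), 6.34019136428833)
top well 110 [37.8 43. ] 1184.5 [346.9 238. ] [ 0.477  -0.2883  0.06  ]
top well 125 [37.8 43. ] 1184.5 [346.9 238. ] [ 0.477  -0.2883  0.06  ]
top well 140 [37.8 43. ] 1184.5 [346.9 238. ] [ 0.477  -0.2883  0.06  ]
side well 110 [10.9 38.6] 282.5 [230.4 291.2] [ 0.4784 -0.3526  0.06  ]
side well 110 [14.2 16.9] 186.5 [227.2 272.8] [ 0.4763 -0.2932  0.06  ]
side well 125 [12.1 39.7] 298.5 [231.2 290.5] [ 0.4809 -0.3507  0.06  ]
side well 125 [15.1 17.9] 210.5 [227.2 272.7] [ 0.4764 -0.2927  0.06  ]
side well 140 [16.1 18.8] 235.5 [227.3 272.8] [ 0.4766 -0.2932  0.06  ]
side well 140 [34.2 53.9] 318.5 [228.  271.9] [ 0.479  -0.2907  0.06  ]
[[ 91 116 117 117 120 121 115 119 119 116 118  92]
 [ 96 118 119 116 115  97  94 104 118 120 121 104]
 [ 95 115 122 118  83  74  65  70  97 118 117 110]
 [ 94 116 120 105  68  64  72  66  88 100 121 118]
 [ 90 109 122  84  73  70  71  70  84  94 120 122]
 [ 92 109 123  93  71  71  71  73  61  91 119 119]
 [ 96  97 123 116  75  73  71  65  53  90 115 119]
 [ 92  99 122 117 110  75  65  44  78 117 119 122]
 [ 89  97 121 120 120 115 112 113 120 123 123 122]]
```

```bash
cat >> h.py <<'E'
from scipy.spatial.transform import Rotation as Ro
def plan(P,yaw_y=None):
    s=monitor.get_state(); R=Ro.from_quat(s["tcp_rot"]).as_matrix()
    yy=np.degrees(np.arctan2(R[1,1],R[0,1]))
    print("t",round(s["clock"],2),"tcp",s["tool_pos"].round(4),"yaw_y",yy.round(2),"tilt",R[:,2].round(4),"F",s["force"].round(1),"M",s["moment"].round(2),"open",round(s["opening"],4),"g",round(s["grip_force"],1),"j",s["joint_pos"].round(2))
    print("delta tool cm",(R.T@(np.array(P)-s["tool_pos"])*100).round(2))
    if yaw_y is not None: 
        d=(yaw_y-yy+180)%360-180; R2=Ro.from_euler('z',d,degrees=True).as_matrix()@R
        print("turn tool z rad",-np.radians(d).round(3),"delta after turn cm",(R2.T@(np.array(P)-s["tool_pos"])*100).round(2))
E
python3 - <<'E'
from h import *
plan((.530,.175,.231),-97)
T=cv2.imread("pics/top0.png")
for c in blobs(T,(0,60,0),(180,255,98),(334,224,364,256),60):
  e=cv2.fitEllipse(c); print(e,plane("top",e[0],.06))
E
```

```text
t 0.1 tcp [ 0.2841 -0.584   0.2305] yaw_y -64.05 tilt [-8.0e-04  1.3e-03 -1.0e+00] F [ 0.   0.5 -0.1] M [ 0.01 -0.01  0.03] open 0.0858 g 0.0 j [ 1.05  0.54 -0.    1.54  0.    1.07 -0.07]
delta tool cm [ 5.532e+01 -5.749e+01  3.000e-02]
turn tool z rad 0.575 delta after turn cm [ 1.516e+01 -7.833e+01  7.000e-02]
((348.2332763671875, 238.15682983398438), (17.825363159179688, 20.432415008544922), 151.37985229492188) [ 0.47659642 -0.29169789  0.06      ]
```

Request:
{"method": "send_rows", "body": {"deltas": [[0,0,0,0.115,8.5],[0,0,0,0.115,8.5],[0,0,0,0.115,8.5],[0,0,0,0.115,8.5],[0,0,0,0.115,8.5]]}}

```text
clock: 0.6
tool_pos: [0.2842, -0.5841, 0.2308]
tcp_rot: [0.998, -0.063, -0.0, -0.0]
force: [0.3, 0.8, 1.0]
opening: 0.0847
grip_force: 0.0
```

Request:
{"method": "send_rows", "body": {"deltas": [[0.76,-3.9,0,0,8.5],[0.76,-3.9,0,0,8.5],[0.76,-3.9,0,0,8.5],[0.76,-3.9,0,0,8.5],[0.76,-3.9,0,0,8.5]]}}

```text
clock: 1.1
tool_pos: [0.346, -0.3938, 0.231]
tcp_rot: [0.998, -0.061, -0.0, -0.0]
force: [0.8, -0.3, 0.6]
opening: 0.0852
grip_force: 0.0
```

Request:
{"method": "send_rows", "body": {"deltas": [[0.76,-3.9,0,0,8.5],[0.76,-3.9,0,0,8.5],[0.76,-3.9,0,0,8.5],[0.76,-3.9,0,0,8.5],[0.76,-3.9,0,0,8.5]]}}

```text
clock: 1.6
tool_pos: [0.4074, -0.205, 0.2312]
tcp_rot: [0.998, -0.061, -0.0, -0.0]
force: [1.3, 0.4, 0.2]
opening: 0.0849
grip_force: 0.0
```

Request:
{"method": "send_rows", "body": {"deltas": [[0.76,-3.9,0,0,8.5],[0.76,-3.9,0,0,8.5],[0.76,-3.9,0,0,8.5],[0.76,-3.9,0,0,8.5],[0.76,-3.9,0,0,8.5]]}}

```text
clock: 2.1
tool_pos: [0.4688, -0.0162, 0.2312]
tcp_rot: [0.998, -0.061, -0.0, 0.0]
force: [-0.1, -0.1, 0.5]
opening: 0.085
grip_force: 0.0
```

Request:
{"method": "send_rows", "body": {"deltas": [[0.76,-3.9,0,0,8.5],[0.76,-3.9,0,0,8.5],[0.76,-3.9,0,0,8.5],[0.76,-3.9,0,0,8.5],[0,0,0,0,8.5]]}}

```text
clock: 2.6
tool_pos: [0.5183, 0.14, 0.2312]
tcp_rot: [0.998, -0.057, 0.0, -0.002]
force: [-0.4, -0.2, -0.2]
opening: 0.0851
grip_force: 0.0
```

```bash
python3 - <<'E'
from h import *
plan((.530,.175,.135),-97)
E
```

```text
t 2.6 tcp [0.5183 0.14   0.2312] yaw_y -96.55 tilt [ 5.0e-04  3.8e-03 -1.0e+00] F [-0.4 -0.2 -0.2] M [0.02 0.01 0.02] open 0.0851 g 0.0 j [-0.15  0.36 -0.25  1.83  0.1   0.97 -2.12]
delta tool cm [ 0.77 -3.57  9.63]
turn tool z rad 0.008 delta after turn cm [ 0.74 -3.58  9.63]
```

Request:
{"method": "send_rows", "body": {"deltas": [[0.37,-1.8,1.0,0.008,8.5],[0.37,-1.78,1.0,0,8.5],[0,0,3.0,0,8.5],[0,0,3.0,0,8.5],[0,0,1.5,0,8.5]]}}

```text
clock: 3.1
tool_pos: [0.528, 0.1667, 0.1336]
tcp_rot: [0.998, -0.065, -0.002, 0.001]
force: [-0.1, -0.8, -1.3]
opening: 0.0848
grip_force: 0.0
```

Request:
{"method": "send_rows", "body": {"deltas": [[0,0,0,0,6],[0,0,0,0,6],[0,0,0,0,6]]}}

```text
clock: 3.4
tool_pos: [0.5306, 0.168, 0.1374]
tcp_rot: [0.998, -0.065, 0.001, -0.0]
force: [-0.2, -1.1, -0.2]
opening: 0.0604
grip_force: 0.0
```

```bash
python3 - <<'E'
from h import *
S=read_camera("side");T=read_camera("top")
cv2.imwrite("pics/s1.png",S);cv2.imwrite("pics/t1.png",T)
plan((.530,.175,.095),-97)
a=cv2.resize(S[110:185,190:270],(400,375),interpolation=2);b=cv2.resize(T[180:255,130:210],(400,375),interpolation=2)
cv2.imwrite("pics/c3.png",np.hstack([a,b]))
E
```

```text
t 3.5 tcp [0.5306 0.1681 0.1375] yaw_y -97.47 tilt [ 2.e-03  6.e-04 -1.e+00] F [-0.   0.6 -0. ] M [-0.02  0.02  0.03] open 0.0599 g 0.0 j [-0.21  0.51 -0.23  1.86  0.16  0.79 -2.22]
delta tool cm [-0.16 -0.67  4.25]
turn tool z rad -0.008 delta after turn cm [-0.15 -0.67  4.25]
```

View pics/c3.png

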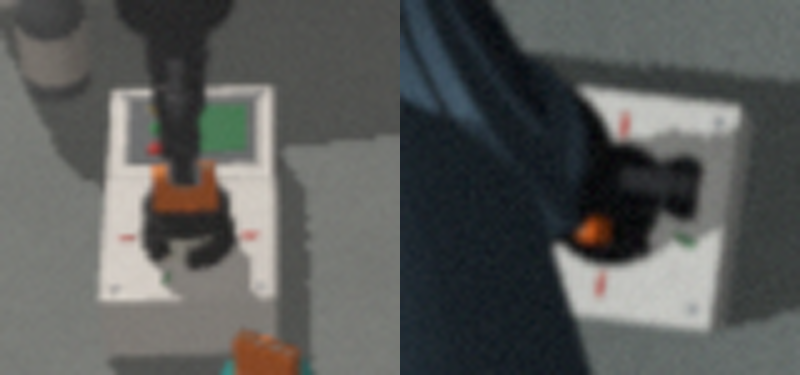

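The left half (side view) shows the finger pair in line with the bar at crop (184,190). The right half (top view) shows the bar end at crop (592,230) between the fingers, which need another 7 mm in y.

Request:
{"method": "send_rows", "body": {"deltas": [[-0.1,-0.4,0,0,5],[-0.05,-0.27,1.0,-0.008,5],[0,0,1.5,0,5],[0,0,1.2,0,5],[0,0,0.8,0,5]]}}

```text
clock: 4.0
tool_pos: [0.5281, 0.1743, 0.0892]
tcp_rot: [0.998, -0.061, -0.001, 0.001]
force: [-0.8, -0.3, -0.1]
opening: 0.0501
grip_force: 0.0
```

Request:
{"method": "send_rows", "body": {"deltas": [[0,0,0,0,5],[0,0,0,0,5]]}}

```text
clock: 4.2
tool_pos: [0.5292, 0.1747, 0.091]
tcp_rot: [0.998, -0.061, -0.0, 0.0]
force: [0.1, -0.2, 0.2]
opening: 0.05
grip_force: 0.0
```

```bash
python3 - <<'E'
from h import *
f=lambda u,v:(190+(u+.5)/5-.5,110+(v+.5)/5-.5)
a,b=[plane("side",f(*q),.055) for q in((127,238),(248,236))]; print((a+b)/2,b-a)
plan((.530,.175,.092),-97)
E
```

```text
[0.52893808 0.1756897  0.055     ] [ 0.08344    -0.01172703  0.        ]
t 4.2 tcp [0.5292 0.1747 0.091 ] yaw_y -97.01 tilt [-5.e-04 -2.e-04 -1.e+00] F [ 0.1 -0.2  0.2] M [ 0.01 -0.01  0.02] open 0.05 g 0.0 j [-0.24  0.58 -0.21  1.87  0.18  0.7  -2.25]
delta tool cm [ 0.08 -0.04 -0.1 ]
turn tool z rad -0.0 delta after turn cm [ 0.08 -0.04 -0.1 ]
```

Request:
{"method": "send_rows", "body": {"deltas": [[0.05,-0.04,-0.05,0,2.5],[0,0,0,0,1],[0,0,0,0,1],[0,0,0,0,1],[0,0,0,0,1]], "force": 60}}

```text
clock: 4.7
tool_pos: [0.5302, 0.1751, 0.0923]
tcp_rot: [0.998, -0.061, 0.0, -0.0]
force: [-0.1, -0.9, 4.6]
opening: 0.0128
grip_force: 61.6
```

Request:
{"method": "send_rows", "body": {"deltas": [[0,0,0,0,1],[0,0,0,0,1],[0,0,0,0,1]]}}

```text
clock: 5.0
tool_pos: [0.5301, 0.1752, 0.0919]
tcp_rot: [0.998, -0.061, 0.0, -0.0]
force: [-0.2, -1.4, 5.9]
opening: 0.0131
grip_force: 61.6
```

```bash
python3 - <<'E'
from h import *
plan((.530,.175,.092),-97)
E
```

```text
t 5.0 tcp [0.5301 0.1752 0.0919] yaw_y -97.0 tilt [ 6.e-04  1.e-04 -1.e+00] F [-0.2 -1.4  5.9] M [-0.24 -0.01  0.04] open 0.0131 g 61.6 j [-0.24  0.58 -0.21  1.87  0.18  0.7  -2.25]
delta tool cm [-0.01  0.02 -0.01]
turn tool z rad -0.0 delta after turn cm [-0.01  0.02 -0.01]
```

Request:
{"method": "send_rows", "body": {"deltas": [[0,0,0.1,0,1],[0,0,0.1,0,1],[0,0,0,0,1]], "force": 80}}

```text
clock: 5.3
tool_pos: [0.5301, 0.1752, 0.0898]
tcp_rot: [0.998, -0.061, 0.0, -0.0]
force: [0.9, -0.6, 4.4]
opening: 0.0128
grip_force: 78.4
```

Request:
{"method": "send_rows", "body": {"deltas": [[0,0,0.1,0,1],[0,0,0,0,1]]}}

```text
clock: 5.5
tool_pos: [0.5301, 0.1752, 0.0889]
tcp_rot: [0.998, -0.061, 0.0, -0.0]
force: [0.5, -1.1, 5.5]
opening: 0.0127
grip_force: 78.5
```

Request:
{"method": "send_rows", "body": {"deltas": [[0,0,0.1,0,1],[0,0,0,0,1]]}}

```text
clock: 5.7
tool_pos: [0.5301, 0.1752, 0.0879]
tcp_rot: [0.998, -0.061, 0.0, -0.0]
force: [0.1, -1.0, 6.1]
opening: 0.0125
grip_force: 78.5
```

Request:
{"method": "send_rows", "body": {"deltas": [[0,0,0.04,0,1],[0,0,0.04,0,1]]}}

```text
clock: 5.9
tool_pos: [0.5301, 0.1752, 0.0872]
tcp_rot: [0.998, -0.061, 0.0, -0.0]
force: [-1.1, -0.5, 6.5]
opening: 0.0131
grip_force: 78.5
```

Request:
{"method": "send_rows", "body": {"deltas": [[0,0,0.04,0,1],[0,0,0.04,0,1]]}}

```text
clock: 6.1
tool_pos: [0.5301, 0.1752, 0.0864]
tcp_rot: [0.998, -0.061, 0.0, -0.0]
force: [-0.3, -0.4, 6.5]
opening: 0.0128
grip_force: 78.6
```

Request:
{"method": "send_rows", "body": {"deltas": [[0,0,0.04,0,1],[0,0,0.04,0,1]]}}

```text
clock: 6.3
tool_pos: [0.5301, 0.1752, 0.0857]
tcp_rot: [0.998, -0.061, 0.0, -0.0]
force: [0.2, -1.9, 6.6]
opening: 0.0129
grip_force: 78.6
```

Request:
{"method": "send_rows", "body": {"deltas": [[0,0,0.04,0,1],[0,0,0.04,0,1]]}}

```text
clock: 6.5
tool_pos: [0.5301, 0.1751, 0.0849]
tcp_rot: [0.998, -0.061, 0.0, -0.0]
force: [0.4, -0.5, 6.8]
opening: 0.0127
grip_force: 78.6
```

Request:
{"method": "send_rows", "body": {"deltas": [[0,0,0.04,0,1],[0,0,0.04,0,1]]}}

```text
clock: 6.7
tool_pos: [0.5301, 0.1752, 0.0841]
tcp_rot: [0.998, -0.061, 0.0, -0.0]
force: [-0.1, -0.9, 6.6]
opening: 0.0125
grip_force: 78.6
```

Request:
{"method": "send_rows", "body": {"deltas": [[0,0,0.04,0,1],[0,0,0.04,0,1]]}}

```text
clock: 6.9
tool_pos: [0.5302, 0.1752, 0.0833]
tcp_rot: [0.998, -0.061, 0.0, -0.0]
force: [-0.4, -1.7, 6.4]
opening: 0.0126
grip_force: 78.6
```

Request:
{"method": "send_rows", "body": {"deltas": [[0,0,0.04,0,1],[0,0,0.04,0,1]]}}

```text
clock: 7.1
tool_pos: [0.5301, 0.1752, 0.0825]
tcp_rot: [0.998, -0.061, 0.0, -0.0]
force: [-1.3, -1.4, 7.2]
opening: 0.0123
grip_force: 78.7
```

Request:
{"method": "send_rows", "body": {"deltas": [[0,0,0.04,0,1],[0,0,0.04,0,1]]}}

```text
clock: 7.3
tool_pos: [0.5301, 0.1752, 0.0817]
tcp_rot: [0.998, -0.061, 0.0, -0.0]
force: [0.0, -1.6, 7.5]
opening: 0.0126
grip_force: 78.7
```

Request:
{"method": "send_rows", "body": {"deltas": [[0,0,0.04,0,1],[0,0,0.04,0,1]]}}

```text
clock: 7.5
tool_pos: [0.5301, 0.1752, 0.081]
tcp_rot: [0.998, -0.061, 0.0, -0.0]
force: [-1.4, -1.5, 7.0]
opening: 0.0124
grip_force: 78.8
```

Request:
{"method": "send_rows", "body": {"deltas": [[0,0,0.04,0,1],[0,0,0.04,0,1]]}}

```text
clock: 7.7
tool_pos: [0.5302, 0.1752, 0.0802]
tcp_rot: [0.998, -0.061, 0.0, -0.0]
force: [-0.8, -2.3, 7.9]
opening: 0.0124
grip_force: 78.8
```

Request:
{"method": "send_rows", "body": {"deltas": [[0,0,0.04,0,1],[0,0,0.04,0,1]]}}

```text
clock: 7.9
tool_pos: [0.5302, 0.1752, 0.0794]
tcp_rot: [0.998, -0.061, 0.0, -0.0]
force: [-0.7, -0.6, 8.0]
opening: 0.0125
grip_force: 78.9
```

Request:
{"method": "send_rows", "body": {"deltas": [[0,0,0.04,0,1],[0,0,0.04,0,1]]}}

```text
clock: 8.1
tool_pos: [0.5301, 0.1752, 0.0786]
tcp_rot: [0.998, -0.061, 0.0, -0.0]
force: [0.1, -0.8, 8.5]
opening: 0.0128
grip_force: 78.9
```

Request:
{"method": "send_rows", "body": {"deltas": [[0,0,0.04,0,1],[0,0,0.04,0,1]]}}

```text
clock: 8.3
tool_pos: [0.5302, 0.1752, 0.0778]
tcp_rot: [0.998, -0.061, 0.0, -0.0]
force: [-0.3, -1.2, 8.6]
opening: 0.0123
grip_force: 78.9
```

Request:
{"method": "send_rows", "body": {"deltas": [[0,0,0.04,0,1],[0,0,0.04,0,1]]}}

```text
clock: 8.5
tool_pos: [0.5302, 0.1752, 0.0771]
tcp_rot: [0.998, -0.061, 0.0, -0.0]
force: [-1.8, -1.2, 9.3]
opening: 0.0126
grip_force: 79.0
```

Request:
{"method": "send_rows", "body": {"deltas": [[0,0,0.04,0,1],[0,0,0.03,0,1]]}}

```text
clock: 8.7
tool_pos: [0.5302, 0.1752, 0.0766]
tcp_rot: [0.998, -0.061, 0.0, -0.0]
force: [-1.5, -2.3, 14.1]
opening: 0.0128
grip_force: 79.8
```

Request:
{"method": "send_rows", "body": {"deltas": [[0,0,0,-0.04,1],[0,0,0,-0.04,1],[0,0,0,-0.04,1]]}}

```text
clock: 9.0
tool_pos: [0.5304, 0.1756, 0.0766]
tcp_rot: [1.0, -0.0, 0.001, -0.0]
force: [-0.8, -0.6, 9.6]
opening: 0.0128
grip_force: 79.3
```

```bash
python3 - <<'E'
from h import *
plan((.5302,.1752,.0766),-97+70)
E
```

```text
t 9.0 tcp [0.5304 0.1756 0.0766] yaw_y -90.03 tilt [ 1.4e-03  6.0e-04 -1.0e+00] F [-0.8 -0.6  9.6] M [-0.1   0.27 -0.06] open 0.0128 g 79.3 j [-0.22  0.61 -0.24  1.88  0.22  0.68 -2.16]
delta tool cm [-0.02  0.04  0.  ]
turn tool z rad -1.1 delta after turn cm [-0.04 -0.    0.  ]
```

Request:
{"method": "send_rows", "body": {"deltas": [[0,0,0,-0.05,1],[0,0,0,-0.05,1],[0,0,0,-0.05,1],[0,0,0,-0.05,1],[0,0,0,-0.05,1]]}}

```text
clock: 9.5
tool_pos: [0.5305, 0.176, 0.0767]
tcp_rot: [0.992, 0.125, 0.001, -0.001]
force: [-1.0, -0.1, 9.1]
opening: 0.0124
grip_force: 79.1
```

Request:
{"method": "send_rows", "body": {"deltas": [[0,0,0,-0.05,1],[0,0,0,-0.05,1],[0,0,0,-0.05,1],[0,0,0,-0.05,1],[0,0,0,-0.05,1]]}}

```text
clock: 10.0
tool_pos: [0.5305, 0.1762, 0.0767]
tcp_rot: [0.969, 0.247, 0.001, -0.001]
force: [-0.5, 0.6, 9.7]
opening: 0.0125
grip_force: 79.1
```

```bash
python3 - <<'E'
from h import *
plan((.5302,.1752,.0766),-97+70)
E
```

```text
t 10.0 tcp [0.5305 0.1762 0.0767] yaw_y -61.35 tilt [ 0.0017  0.0015 -1.    ] F [-0.5  0.6  9.7] M [ 0.12  0.18 -0.06] open 0.0125 g 79.1 j [-0.13  0.63 -0.36  1.87  0.33  0.7  -1.75]
delta tool cm [-0.07  0.07  0.01]
turn tool z rad -0.599 delta after turn cm [-0.1   0.02  0.01]
```

Request:
{"method": "send_rows", "body": {"deltas": [[-0.02,0.02,0,-0.05,1],[-0.02,0.02,0,-0.05,1],[-0.02,0,0,-0.05,1],[0,0,0,-0.05,1],[0,0,0,-0.05,1]]}}

```text
clock: 10.5
tool_pos: [0.5303, 0.1759, 0.0767]
tcp_rot: [0.93, 0.366, 0.001, -0.001]
force: [0.6, -0.4, 8.8]
opening: 0.0125
grip_force: 79.1
```

Request:
{"method": "send_rows", "body": {"deltas": [[0,0,0,-0.05,1],[0,0,0,-0.05,1],[0,0,0,-0.05,1],[0,0,0,-0.05,1],[0,0,0,-0.05,1]]}}

```text
clock: 11.0
tool_pos: [0.5302, 0.1757, 0.0767]
tcp_rot: [0.878, 0.48, 0.001, -0.0]
force: [-0.5, 1.2, 9.6]
opening: 0.0125
grip_force: 79.1
```

Request:
{"method": "send_rows", "body": {"deltas": [[0,0,0,0,1]]}}

```text
clock: 11.1
tool_pos: [0.5302, 0.1757, 0.0767]
tcp_rot: [0.878, 0.479, 0.001, -0.0]
force: [-0.7, 0.6, 9.2]
opening: 0.0124
grip_force: 79.1
```

```bash
python3 - <<'E'
from h import *
plan((.5302,.1752,.0766),-97+70)
E
```

```text
t 11.1 tcp [0.5302 0.1757 0.0767] yaw_y -32.73 tilt [ 0.0017  0.0019 -1.    ] F [-0.7  0.6  9.2] M [0.24 0.15 0.13] open 0.0124 g 79.1 j [-0.03  0.65 -0.49  1.86  0.44  0.73 -1.34]
delta tool cm [-0.04  0.03  0.01]
turn tool z rad -0.1 delta after turn cm [-0.05  0.02  0.01]
```

Now 64° turned; go to about 69°, then test-lift a little.

Request:
{"method": "send_rows", "body": {"deltas": [[-0.03,0.03,0,-0.04,1],[0,0,0,-0.04,1],[0,0,0,0,1]]}}

```text
clock: 11.4
tool_pos: [0.5302, 0.1755, 0.0767]
tcp_rot: [0.858, 0.514, 0.001, -0.0]
force: [-0.9, 0.9, 9.0]
opening: 0.0128
grip_force: 79.1
```

Request:
{"method": "send_rows", "body": {"deltas": [[0,0,-0.2,0,1],[0,0,-0.3,0,1],[0,0,-0.3,0,1],[0,0,-0.3,0,1],[0,0,0,0,1]]}}

```text
clock: 11.9
tool_pos: [0.5302, 0.1755, 0.0877]
tcp_rot: [0.858, 0.514, 0.001, -0.0]
force: [0.4, 1.5, 6.5]
opening: 0.0127
grip_force: 78.6
```

```bash
python3 - <<'E'
from h import *
plan((.5302,.1752,.095),-97+70)
E
```

```text
t 11.9 tcp [0.5302 0.1755 0.0877] yaw_y -28.2 tilt [ 0.0018  0.002  -1.    ] F [0.4 1.5 6.5] M [ 0.43 -0.01  0.03] open 0.0127 g 78.6 j [-0.01  0.64 -0.52  1.86  0.44  0.75 -1.26]
delta tool cm [-0.02  0.02 -0.73]
turn tool z rad -0.021 delta after turn cm [-0.02  0.02 -0.73]
```

Request:
{"method": "send_rows", "body": {"deltas": [[0,0,-0.25,0,1],[0,0,-0.25,0,1],[0,0,-0.25,0,1],[0,0,-0.15,0,1],[0,0,0,0,1]]}}

```text
clock: 12.4
tool_pos: [0.5292, 0.1743, 0.0956]
tcp_rot: [0.858, 0.513, -0.0, -0.0]
force: [0.8, 1.8, 0.4]
opening: 0.0126
grip_force: 78.0
```

```bash
python3 - <<'E'
from h import *
plan((.5302,.1752,.095),-97+70)
E
```

```text
t 12.4 tcp [0.5292 0.1743 0.0956] yaw_y -28.23 tilt [-6.e-04  4.e-04 -1.e+00] F [0.8 1.8 0.4] M [ 0.72 -0.23  0.02] open 0.0126 g 78.0 j [-0.01  0.63 -0.52  1.86  0.43  0.77 -1.25]
delta tool cm [0.13 0.05 0.06]
turn tool z rad -0.022 delta after turn cm [0.13 0.05 0.06]
```

Request:
{"method": "send_rows", "body": {"deltas": [[0,0,-0.2,0,1],[0,0,-0.2,0,1],[0,0,-0.2,0,1],[0,0,0,0,1]]}}

```text
clock: 12.8
tool_pos: [0.529, 0.1742, 0.1018]
tcp_rot: [0.858, 0.513, -0.0, -0.0]
force: [-1.2, 3.2, -1.1]
opening: 0.0122
grip_force: 78.2
```

```bash
python3 - <<'E'
from h import *
plan((.5302,.1752,.13),-97+70)
E
```

```text
t 12.8 tcp [0.529  0.1742 0.1018] yaw_y -28.24 tilt [-1.e-03 -1.e-04 -1.e+00] F [-1.2  3.2 -1.1] M [ 1.05  0.35 -0.06] open 0.0122 g 78.2 j [-0.    0.62 -0.53  1.86  0.43  0.78 -1.25]
delta tool cm [ 0.15  0.06 -2.82]
turn tool z rad -0.022 delta after turn cm [ 0.15  0.06 -2.82]
```

Request:
{"method": "send_rows", "body": {"deltas": [[0.06,0.03,-0.1,0,1],[0.06,0.03,-0.2,0,1],[0,0,-0.3,0,1],[0,0,-0.3,0,1],[0,0,-0.3,0,1]]}}

```text
clock: 13.3
tool_pos: [0.5304, 0.1746, 0.1141]
tcp_rot: [0.858, 0.513, -0.0, 0.0]
force: [-1.6, 2.1, -3.2]
opening: 0.0124
grip_force: 77.9
```

```bash
python3 - <<'E'
from h import *
plan((.5302,.1752,.13),-97+70)
E
```

```text
t 13.3 tcp [0.5304 0.1746 0.1141] yaw_y -28.25 tilt [-6.e-04 -5.e-04 -1.e+00] F [-1.6  2.1 -3.2] M [ 0.58  0.43 -0.01] open 0.0124 g 77.9 j [ 0.01  0.6  -0.54  1.85  0.41  0.81 -1.24]
delta tool cm [ 0.05 -0.04 -1.59]
turn tool z rad -0.022 delta after turn cm [ 0.05 -0.04 -1.59]
```

Request:
{"method": "send_rows", "body": {"deltas": [[0,0,-0.4,0,1],[0,0,-0.5,0,1],[0,0,-0.6,0,1],[0,0,-1.0,0,1],[0,0,-1.5,0,1]]}}

```text
clock: 13.8
tool_pos: [0.5305, 0.1744, 0.1546]
tcp_rot: [0.858, 0.513, -0.0, 0.0]
force: [0.7, -0.5, -1.6]
opening: 0.0123
grip_force: 78.2
```

Request:
{"method": "send_rows", "body": {"deltas": [[0,0,-2,0,1],[0,0,-2.5,0,1],[0,0,-1,0,1],[0,0,0,0,1]]}}

```text
clock: 14.2
tool_pos: [0.5318, 0.1753, 0.2109]
tcp_rot: [0.858, 0.513, 0.002, 0.001]
force: [-0.1, -0.8, -1.5]
opening: 0.0127
grip_force: 78.3
```

```bash
python3 - <<'E'
from h import *
plan((.4766,-.2925,.209),-28.2)
S=read_camera("side");T=read_camera("top")
cv2.imwrite("pics/s2.png",S);cv2.imwrite("pics/t2.png",T)
cv2.imwrite("pics/c4.png",np.hstack([cv2.resize(S[60:210,160:320],(400,375),interpolation=2),cv2.resize(T[160:310,110:270],(400,375),interpolation=2)]))
E
```

```text
t 14.2 tcp [0.5318 0.1753 0.2109] yaw_y -28.25 tilt [ 3.7e-03  9.0e-04 -1.0e+00] F [-0.1 -0.8 -1.5] M [0.03 0.01 0.03] open 0.0127 g 78.3 j [ 0.06  0.47 -0.6   1.78  0.32  0.98 -1.16]
delta tool cm [-43.82  17.28   0.13]
turn tool z rad -0.001 delta after turn cm [-43.83  17.24   0.13]
```

View pics/c4.png

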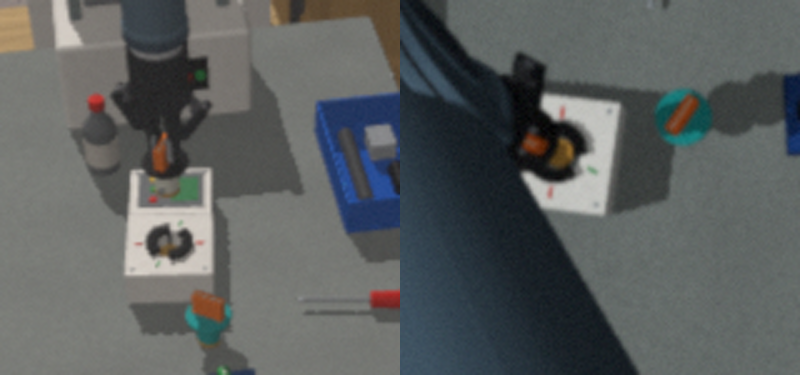

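Side half: the carrier hangs upright from the gripper at crop (162,155), and the open collar at (170,242) is now empty. The tester and look-alike have not moved. Next I carry it to the right-hand red block.

Request:
{"method": "send_rows", "body": {"deltas": [[-1.5,0.6,0,0,1],[-3,1.2,0,0,1],[-3.6,1.42,0,0,1],[-3.6,1.42,0,0,1],[-3.6,1.42,0,0,1]]}}

```text
clock: 14.8
tool_pos: [0.5101, 0.0084, 0.2078]
tcp_rot: [0.858, 0.513, -0.001, -0.0]
force: [0.4, 0.3, -0.4]
opening: 0.0126
grip_force: 78.2
```

Request:
{"method": "send_rows", "body": {"deltas": [[-3.6,1.42,0,0,1],[-3.6,1.42,0,0,1],[-3.6,1.42,0,0,1],[-3.6,1.42,0,0,1],[-3.6,1.42,0,0,1]]}}

```text
clock: 15.3
tool_pos: [0.487, -0.1834, 0.2079]
tcp_rot: [0.859, 0.513, -0.001, -0.001]
force: [-0.2, -1.3, -1.2]
opening: 0.0126
grip_force: 78.2
```

Request:
{"method": "send_rows", "body": {"deltas": [[-3.6,1.42,0,0,1],[-3,1.2,0,0,1],[-2,0.7,0,0,1],[0,0,0,0,1],[0,0,0,0,1]]}}

```text
clock: 15.8
tool_pos: [0.4762, -0.2726, 0.2079]
tcp_rot: [0.859, 0.513, -0.0, -0.001]
force: [-0.0, 0.9, -1.7]
opening: 0.0127
grip_force: 78.2
```

```bash
python3 - <<'E'
from h import *
plan((.4766,-.2925,.15),-28.2)
E
```

```text
t 15.8 tcp [ 0.4762 -0.2726  0.2079] yaw_y -28.33 tilt [-0.0018  0.0011 -1.    ] F [-0.   0.9 -1.7] M [ 0.06 -0.    0.03] open 0.0127 g 78.2 j [ 0.81  0.44 -0.48  1.81  0.24  0.96 -0.27]
delta tool cm [-1.73  0.99  5.79]
turn tool z rad -0.002 delta after turn cm [-1.73  0.99  5.79]
```

Request:
{"method": "send_rows", "body": {"deltas": [[-0.9,0.5,1,0,1],[-0.83,0.49,2,0,1],[0,0,2,0,1],[0,0,1.8,0,1],[0,0,0,0,1]]}}

```text
clock: 16.3
tool_pos: [0.4761, -0.2908, 0.1378]
tcp_rot: [0.858, 0.514, -0.001, -0.002]
force: [0.3, -0.3, -0.9]
opening: 0.0125
grip_force: 78.1
```

Request:
{"method": "send_rows", "body": {"deltas": [[0,0,0,0,1],[0,0,0,0,1]]}}

```text
clock: 16.5
tool_pos: [0.4788, -0.2922, 0.1417]
tcp_rot: [0.858, 0.514, 0.0, 0.001]
force: [0.1, 0.1, -1.2]
opening: 0.0126
grip_force: 78.1
```

```bash
python3 - <<'E'
from h import *
plan((.4766,-.2925,.135),-28.2)
S=read_camera("side");T=read_camera("top")
s=monitor.get_state()["tool_pos"]
for n in("side","top"): print(n,"stem end",proj(n,s-[0,0,.055]).round(1),"flange",proj(n,s-[0,0,.011]).round(1),"well",proj(n,(.4766,-.2925,.06)).round(1))
cv2.imwrite("pics/s3.png",S);cv2.imwrite("pics/t3.png",T)
cv2.imwrite("pics/c5.png",np.hstack([cv2.resize(S[220:310,185:281],(400,375),interpolation=2),cv2.resize(T[200:290,300:396],(400,375),interpolation=2)]))
E
```

```text
t 16.5 tcp [ 0.4788 -0.2922  0.1417] yaw_y -28.2 tilt [ 1.3e-03 -6.0e-04 -1.0e+00] F [ 0.1  0.1 -1.2] M [ 0.03 -0.02  0.01] open 0.0126 g 78.1 j [ 0.81  0.54 -0.45  1.83  0.3   0.84 -0.28]
delta tool cm [-0.13 -0.18  0.67]
turn tool z rad -0.0 delta after turn cm [-0.13 -0.18  0.67]
side stem end [227.5 267.3] flange [226.6 258.4] well [227.2 272.6]
top stem end [351.2 237. ] flange [356.1 236.5] well [348.5 238.2]
```

View pics/c5.png

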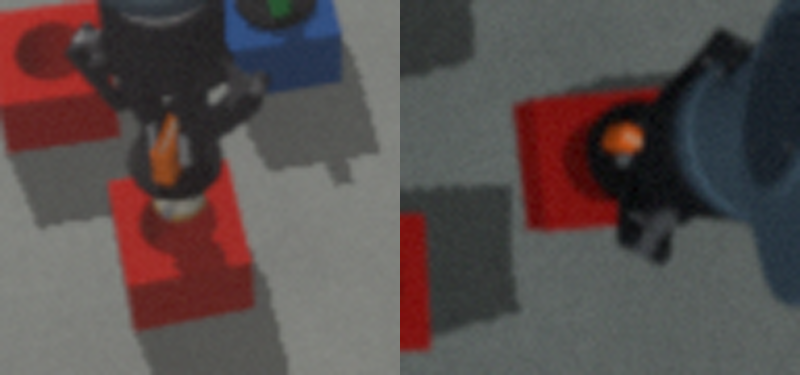

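The stem is at crop (178,205) over the well at (178,222) in the side half. That agrees with the predicted pixels, so I apply the last 2 mm correction and lower.

Request:
{"method": "send_rows", "body": {"deltas": [[-0.13,-0.18,0,0,1],[0,0,0.3,0,1],[0,0,0.5,0,1],[0,0,0.5,0,1],[0,0,0,0,1]]}}

```text
clock: 17.1
tool_pos: [0.4752, -0.2921, 0.1269]
tcp_rot: [0.858, 0.513, -0.0, -0.001]
force: [0.5, -0.5, -1.9]
opening: 0.0127
grip_force: 78.1
```

Request:
{"method": "send_rows", "body": {"deltas": [[0,0,0.5,0,1],[0,0,0.5,0,1],[0,0,0.3,0,1],[0,0,0,0,1]]}}

```text
clock: 17.5
tool_pos: [0.4755, -0.2922, 0.1143]
tcp_rot: [0.858, 0.513, -0.0, -0.0]
force: [-0.5, -0.1, -0.9]
opening: 0.0128
grip_force: 78.1
```

```bash
python3 - <<'E'
from h import *
plan((.4766,-.2925,.076),-28.2)
E
```

```text
t 17.5 tcp [ 0.4755 -0.2922  0.1143] yaw_y -28.24 tilt [-9.e-04  5.e-04 -1.e+00] F [-0.5 -0.1 -0.9] M [0.05 0.06 0.03] open 0.0128 g 78.1 j [ 0.8   0.58 -0.43  1.85  0.33  0.78 -0.3 ]
delta tool cm [0.03 0.11 3.83]
turn tool z rad -0.001 delta after turn cm [0.03 0.11 3.83]
```

Request:
{"method": "send_rows", "body": {"deltas": [[0.03,0.08,0.3,0,1],[0,0,0.4,0,1],[0,0,0.4,0,1],[0,0,0.4,0,1],[0,0,0,0,1]]}}

```text
clock: 18.0
tool_pos: [0.4762, -0.2923, 0.0992]
tcp_rot: [0.858, 0.513, -0.0, -0.001]
force: [0.2, -0.0, -1.4]
opening: 0.0131
grip_force: 78.1
```

```bash
python3 - <<'E'
from h import *
plan((.4766,-.2925,.076),-28.2)
E
```

```text
t 18.0 tcp [ 0.4762 -0.2923  0.0992] yaw_y -28.24 tilt [-1.2e-03  6.0e-04 -1.0e+00] F [ 0.2 -0.  -1.4] M [-0.01  0.03  0.02] open 0.0131 g 78.1 j [ 0.79  0.6  -0.42  1.86  0.34  0.76 -0.31]
delta tool cm [0.01 0.05 2.32]
turn tool z rad -0.001 delta after turn cm [0.01 0.05 2.32]
```

Request:
{"method": "send_rows", "body": {"deltas": [[0,0.03,0.4,0,1],[0,0,0.5,0,1],[0,0,0.5,0,1],[0,0,0.5,0,1],[0,0,0.2,0,1]]}}

```text
clock: 18.5
tool_pos: [0.4766, -0.2925, 0.0782]
tcp_rot: [0.858, 0.513, -0.0, -0.0]
force: [0.6, -0.8, -1.0]
opening: 0.0124
grip_force: 78.1
```

Request:
{"method": "send_rows", "body": {"deltas": [[0,0,0.1,0,1],[0,0,0.1,0,1],[0,0,0,0,1]]}}

```text
clock: 18.8
tool_pos: [0.477, -0.2928, 0.0769]
tcp_rot: [0.858, 0.513, 0.0, 0.0]
force: [0.6, -0.2, -0.7]
opening: 0.0123
grip_force: 78.1
```

```bash
python3 - <<'E'
from h import *
plan((.4766,-.2925,.071),-28.2)
E
```

```text
t 18.8 tcp [ 0.477  -0.2928  0.0769] yaw_y -28.25 tilt [ 1.e-04 -1.e-04 -1.e+00] F [ 0.6 -0.2 -0.7] M [-0.01  0.03 -0.02] open 0.0123 g 78.1 j [ 0.77  0.64 -0.4   1.86  0.36  0.71 -0.33]
delta tool cm [ 0.   -0.05  0.59]
turn tool z rad -0.001 delta after turn cm [ 0.   -0.05  0.59]
```

Request:
{"method": "send_rows", "body": {"deltas": [[0,0,0.1,0,1],[0,0,0.1,0,1],[0,0,0.1,0,1],[0,0,0.1,0,1]]}}

```text
clock: 19.2
tool_pos: [0.477, -0.2928, 0.0728]
tcp_rot: [0.858, 0.513, -0.0, 0.0]
force: [-0.5, -0.2, -1.5]
opening: 0.0125
grip_force: 78.1
```

Request:
{"method": "send_rows", "body": {"deltas": [[0,0,0.06,0,1],[0,0,0.06,0,1],[0,0,0,0,1]]}}

```text
clock: 19.5
tool_pos: [0.477, -0.2927, 0.0716]
tcp_rot: [0.858, 0.513, -0.0, -0.0]
force: [0.2, 0.0, -0.8]
opening: 0.0127
grip_force: 78.3
```

Request:
{"method": "send_rows", "body": {"deltas": [[0,0,0.05,0,1],[0,0,0.05,0,1],[0,0,0,0,1]]}}

```text
clock: 19.8
tool_pos: [0.477, -0.2928, 0.0715]
tcp_rot: [0.858, 0.513, -0.0, 0.0]
force: [-2.8, 1.6, 7.0]
opening: 0.0125
grip_force: 79.7
```

Contact came at the home height. I ease off and open.

Request:
{"method": "send_rows", "body": {"deltas": [[0,0,-0.04,0,1],[0,0,0,0,1.6],[0,0,0,0,2.2],[0,0,0,0,3.5],[0,0,0,0,5]]}}

```text
clock: 20.3
tool_pos: [0.477, -0.2927, 0.071]
tcp_rot: [0.858, 0.513, -0.0, -0.0]
force: [0.2, 0.3, -0.2]
opening: 0.0486
grip_force: 0.0
```

Request:
{"method": "send_rows", "body": {"deltas": [[0,0,0,0,5],[0,0,0,0,5],[0,0,-0.5,0,5],[0,0,-1,0,5],[0,0,-2,0,5]]}}

```text
clock: 20.8
tool_pos: [0.4762, -0.2923, 0.1061]
tcp_rot: [0.858, 0.513, -0.001, -0.001]
force: [-0.0, 0.3, -0.7]
opening: 0.0502
grip_force: 0.0
```

Request:
{"method": "send_rows", "body": {"deltas": [[0,0,-4,0,5],[0,0,-4,0,5],[0,0,-4,0,5],[0,0,-2,0,5],[0,0,0,0,5]]}}

```text
clock: 21.3
tool_pos: [0.479, -0.2936, 0.2505]
tcp_rot: [0.858, 0.513, 0.002, 0.003]
force: [-0.4, 0.4, -0.0]
opening: 0.0496
grip_force: 0.0
```

```bash
python3 - <<'E'
from h import *
plan((.4766,-.45,.25))
E
```

```text
t 21.3 tcp [ 0.479  -0.2936  0.2505] yaw_y -28.25 tilt [ 0.0061 -0.0039 -1.    ] F [-0.4  0.4 -0. ] M [-0.02  0.02 -0.01] open 0.0496 g 0.0 j [ 0.85  0.41 -0.49  1.74  0.22  1.04 -0.21]
delta tool cm [-13.89   7.19   0.11]
```

Move aside for a clear look.

Request:
{"method": "send_rows", "body": {"deltas": [[-2,1,0,0,5],[-3,1.5,0,0,5],[-3,1.5,0,0,5],[-3,1.5,0,0,5],[-2,1,0,0,5]]}}

```text
clock: 21.8
tool_pos: [0.4713, -0.4404, 0.2452]
tcp_rot: [0.859, 0.512, -0.001, -0.0]
force: [0.5, -0.4, 0.1]
opening: 0.0496
grip_force: 0.0
```

Request:
{"method": "send_rows", "body": {"deltas": [[0,0,0,0,5],[0,0,0,0,5],[0,0,0,0,5]]}}

```text
clock: 22.1
tool_pos: [0.4731, -0.4363, 0.2458]
tcp_rot: [0.858, 0.514, 0.0, -0.001]
force: [-0.1, 0.5, 0.2]
opening: 0.0498
grip_force: 0.0
```

```bash
python3 - <<'E'
from h import *
S=read_camera("side");T=read_camera("top")
cv2.imwrite("pics/s4.png",S);cv2.imwrite("pics/t4.png",T)
for n,im in(("side",S),("top",T)):
    x,y=proj(n,(.477,-.2928,.098)).round().astype(int)
    for c in blobs(im,(5,130,80),(20,255,255),(x-15,y-15,x+15,y+15)): print(n,cv2.minAreaRect(c),"expect bar top",proj(n,(.477,-.2928,.098)).round(1))
cv2.imwrite("pics/c6.png",np.hstack([cv2.resize(S[120:320,150:350],(400,400),interpolation=2),cv2.resize(T[150:300,240:390],(400,400),interpolation=2)]))
E
```

```text
side ((225.5, 273.0), (10.0, 7.0), 90.0) expect bar top [226.6 265.3]
top ((351.800048828125, 237.40003967285156), (20.57182502746582, 7.155416965484619), 26.56505012512207) expect bar top [352.6 237.6]
```

View pics/c6.png

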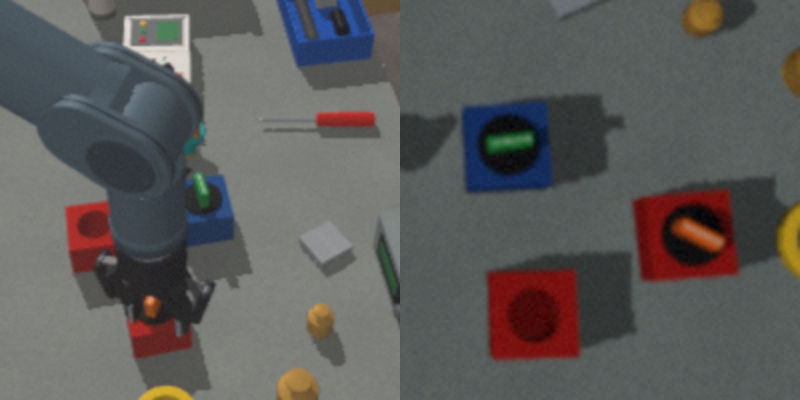

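The top half shows the carrier seated upright, its flange flat and its bar at crop (698,234) on the right-hand red block, within a pixel of the expected home position. The spare and the other bystanders in view have not moved, and the gripper is clear.

```bash
python3 -c "
from plant import job; print(job.sign_off())"
```

```text
the job is handed in; nothing more can be done
None
```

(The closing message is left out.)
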